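# Key the bin carousel onto its locating pin

### The job

Lock the white bin carousel on its foot: with the fingertips, turn it until the notch in its rim stands over the orange pin, then press it down until it is fully home, and move clear. Nothing is to be pulled up or lifted; leave the wrench, screwdriver, jar and tile where they are.

Things in the scene. Friction and masses are not known exactly. Their poses are not given: they have to be found in the camera images.
- carousel_base: Fixed upright steel spindle of the carousel, hidden inside its hub: the vertical axis on which the carousel turns and slides. Origin: on the axis at bench level.
- carousel_foot: Heavy (3 kg) round dark steel foot plate under the carousel, 244 mm across, 10 mm thick, lying on the bench around the spindle. Origin: centre of its underside, on the turning axis. Its x axis points at the orange pin; an orange marker 24 mm wide and 12 mm high sticks out beyond the rim at that side, to 149 mm from the axis, so the pin's direction shows even while the rim covers the pin.
- pin (a point): Centre of the flat top of the upright orange round pin on the foot: 14 mm in diameter, 105 mm from the turning axis, top 23 mm above the bench. While the carousel stands raised, the underside of its 6 mm thick rim passes 3 mm above it.
- notch (a point): Middle of the notch in the white carousel's rim, 105 mm from the axis (29 mm above the bench while raised, 15 mm when home). The notch is 22 mm wide, open outwards, from 94 mm to the rim's edge at 114 mm, with green patches beside it and on the wall behind it. It moves with the carousel. In line when directly over the pin, 4 mm to spare each way.
- cap (a point): Centre of the flat top of the carousel's solid hub (52 mm across, blue disc on it), on the turning axis: the place to press. 75 mm above the bench while raised, 61 mm when home. The tops of the bin walls and dividers lie 8 mm and the bin floors 43 mm below it.
- bin (a point): Middle of the floor of the bin beside the notch, 60 mm from the axis (32 mm above the bench while raised), on the line from axis to notch. Six equal empty open bins, 60 degrees each, ring the hub from 26 to 90 mm from the axis. The 3 mm thick radial dividers stand 30, 90, 150, ... degrees from the notch, 35 mm high. A fingertip in a bin can push a divider either way.
- carousel_turn (a joint): Turning angle of the carousel on its foot in rad, anticlockwise seen from above; the notch is over the pin at 0 and at every full turn (2 pi). It turns either way without stops, with light friction (about 0.06 N m), and stays where it is left.
- carousel_drop (a joint): How far the carousel has been pressed down its spindle, in m: 0 raised (as it starts), 0.014 fully home on the foot. A stiff friction fit: it stays where it is left and takes about 4 to 7 N of downward push to move. Out of line the rim meets the pin at 0.003 and stops there. Negative if pulled up.
- wrench: Steel combination wrench 170 mm long lying on the bench along its x axis; origin under its middle. Leave alone.
- screwdriver: Screwdriver with black rubber handle, 190 mm long, lying on the bench along its x axis; origin under its middle. Leave alone.
- jar: Closed clear glass jar with a steel lid, 66 mm in diameter, 100 mm high, upright; origin at the centre of its underside. Leave alone.
- tile_square: Blue ceramic tile 100 x 100 x 8 mm lying flat; origin at the centre of its underside. Leave alone.

How it is judged:
By the outcome, as a careful person would: the job done as asked, in the order asked, and still so for the second after the job is handed in, with the robot touching nothing.
It also fails if it takes over 48 s, if anything falls off the work surface, if the arm or the gripper's body presses on something with over 40 N, if the wrist force passes 120 N, or if a joint passes its speed limit or range.

### The arm

A 6-joint arm with a two-finger parallel gripper is mounted at the origin on the work surface. World frame = base frame: x ahead of the robot, y to its left, z up, the work surface at z = 0. Lengths are in m, angles in rad, forces in N, time in s.
With the tool pointing down it reaches from about 0.325 to 0.775 m from the base axis. Payload 5.5 kg.
Tool frame: the origin (TCP) lies on the centre line of the jaws, within the pads' length; the fingertips stand 14 mm ahead of it and the grasp point (between the pads) lies 5 mm behind it; z points along the fingers, y is the line along which they close (so a half turn about z gives the same grasp; the last joint's range is limited). The gripper opens to 85 mm and grips with 20 to 120 N. Pads are 22 mm wide; open, the fingers measure 114 mm over their backs; the gripper's body (76 mm by 85 mm) begins 54 mm behind the grasp point. The pads swing forward as they close: fully open they stand 13 mm farther back than shut.
Start: joints at [-0.057, 0.091, 1.231, -0, 1.82, -0.057], TCP at [0.6, -0, 0.245] pointing down, gripper open.
Joint ranges: [-2.87, 2.87], [-0.86, 2.18], [0.17, 2.46], [-1.51, 4.65], [0.06, 2.69], [-2.65, 2.65]. Speed limits (rad/s): [2.57, 2.57, 3.01, 3.14, 3.14, 3.14].

### API

Orientations are given as a unit quaternion [x, y, z, w].
In Python, from cell import r, imaging gives the robot as it stands. The module is installed in compiled form; this text tells all that it offers.
- The arm moves only by the tool drive_tool, never from a script. Its argument "targets" is a list of rows, each an object of numbers: "ax", "ay", "az": the turn, a rotation vector about the tool's x, y, z in units of 180 degrees (1.0 is 180 degrees); "x", "y", "z": the shift along the tool's x, y, z in units of 2 cm (1.0 is 2 cm); "jaw": the opening, from -1 (shut) to 1 (fully open). In form: [{"ax": .., "ay": .., "az": .., "x": .., "y": .., "z": .., "jaw": ..}, ...]. A call has 1 to 20 rows; each row shifts and turns the commanded pose from where the row before left it, along the tool's axes as they then stand; what a row does not reach is not made up. A row lasts 1/8 s, in which the tool goes at most 62.5 mm and 10.7 degrees, less where a joint would pass 70% of its speed; a pose out of reach is approached as far as the arm can. A call with a number of a shift or a turn outside -1 to 1 is refused whole. A call with a gripper value outside its range is refused whole. The fingers move at their own pace and stop on an object; the grip force is fixed at half the most. Time passes only in rows, so rows that do not move let the fingers close. It gives the time, the measured TCP pose, the force, the opening and the grip force at its end, in the units of the state.
- r.sense(): the state, without advancing time (a new reading comes with each control period).
- imaging.snapshot(name): name is "scene" or "side" or "wrist"; returns (picture, depth): 480x640x3 uint8, blue, green, red; 480x640 float32, m along the optical axis (not along the pixel's ray), 0 where there is no reading.
- imaging.camera_info(name): a dict with "K" (3x3 intrinsics, pixels), "k1" (the pictures are not rectified: a ray, as slopes to the right and down, at radius r is drawn at 1 + k1 r^2 times it, then the intrinsics apply), "rvec" (rotation vector, rad) and "tvec" (3), from world to camera coordinates, as OpenCV has them. Camera axes: x right, y down, z forward; pixel columns grow to the right and rows downward; lengths in m; the calibration is good to about 2 mm. A picture is of the moment at which its call begins: read the wrist's pose just before it. camera_info takes no time and is no camera call; for the wrist camera it gives the pose at the moment of the call.
- r.sign_off(): hands the job in; it is judged then, once.
The state is a dict: "clock": time; "joint_positions": joint angles; "dq": joint speeds; "joint_torque": joint torques, N m; "tcp_pos": TCP position; "orientation": TCP orientation; "force": force on the tool from outside, world axes, zero at the start; "ft_torque": the same for the moment, N m; "grip_width": opening from 0.0 (shut) to 1.0 (fully open); "gripper_force": force on a finger pad.
Only numpy, scipy, OpenCV 4.12 (cv2) and the standard library are available. Lean on these libraries where they do the work, as an engineer would, in place of code of your own. Each camera call takes 0.05 s, during which the arm holds its last target. There are 200 camera calls.

## Working session

There is one attempt and no reset: what is moved stays moved. The work goes in short steps, Python scripts to look and compute and a tool call to move; the robot and the scene stay as the last step left them, time stands still between calls to the robot, and variables do not carry over. Pictures are saved under pics/ and viewed, at most 10 in all, crops included, and the job is handed in when it is done.

Besides the shell and the picture viewer there is one more tool, called after "Request:" by a JSON object that holds its "name" and its "arguments". drive_tool: Moves the arm, as the interface text tells. Shifts and turns lie within -1 to 1; 1 stands for 2 cm of shift or 180 degrees of turn. Its arguments: {"type":"object","properties":{"targets":{"type":"array"}},"required":["targets"]}

```bash
mkdir -p pics; cat > h.py <<'E'
import cv2,numpy as np
from cell import r,imaging
def shot(n,f):
    s=r.sense();i=imaging.camera_info(n);p,d=imaging.snapshot(n);cv2.imwrite('pics/'+f+'.png',p);np.savez('pics/'+f+'.npz',d=d,p=p,**{k:np.array(v) for k,v in i.items()});return p,d,i
def load(f): z=np.load('pics/'+f+'.npz'); return z['p'],z['d'],z
def ray(i,uv):
    k=float(i['k1']);K=np.array(i['K'],float)
    q=cv2.undistortPoints(np.array(uv,float).reshape(-1,1,2),K,np.array([k,0,0,0.]),None).reshape(-1,2)
    R=cv2.Rodrigues(np.array(i['rvec'],float))[0];t=np.array(i['tvec'],float).ravel()
    return -R.T@t,(R.T@np.c_[q,np.ones(len(q))].T).T,R,t
def at_z(i,uv,z):
    c,v,_,_=ray(i,uv); return c+v*((z-c[2])/v[:,2])[:,None]
def at_depth(i,uv,d):
    c,v,_,_=ray(i,uv); return c+v*np.array([d[int(round(b)),int(round(a))] for a,b in uv])[:,None]
E
python3 - <<'E'
from h import *
a=shot('scene','s1')[0];b=shot('side','d1')[0];
for n in('scene','side'):
    i=imaging.camera_info(n);c,v,_,_=ray(i,[[320,240]]);print(n,c,v)
cv2.imwrite('pics/both.png',np.hstack([cv2.resize(a,(400,300)),cv2.resize(b,(400,300))]))
print(r.sense())
E
```

```text
scene [1.0518443  0.25938005 0.82066109] [[-0.53156095 -0.27414723 -0.80145093]]
side [-0.00385558 -0.53031579  1.0281982 ] [[ 0.46087163  0.44095337 -0.77022013]]
{'clock': 0.1, 'joint_positions': array([-5.67023251e-02,  9.18247157e-02,  1.23179034e+00, -1.26098665e-05,
        1.81980539e+00, -5.66945135e-02]), 'dq': array([ 0.00176618, -0.00200079, -0.00361016, -0.00050646,  0.00078908,
        0.00265048]), 'joint_torque': array([ 2.62064459e-03, -4.60215712e+01, -4.19218469e+01, -9.60827560e-05,
        1.05514470e-02,  1.00166855e-05]), 'tcp_pos': array([5.99766567e-01, 6.07892557e-06, 2.44225237e-01]), 'orientation': array([ 7.07110342e-01,  7.07102629e-01, -6.13122837e-04, -6.77733449e-04]), 'force': array([ 0.76777998, -0.01552348, -0.3052176 ]), 'ft_torque': array([-0.02106215, -0.00694628, -0.01589168]), 'gripper_force': 0.0, 'grip_width': 0.9995953846747486}
```

View pics/s1.png

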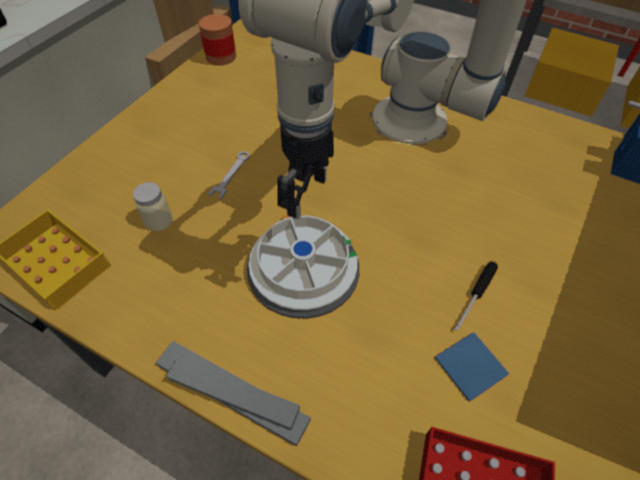

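View pics/d1.png

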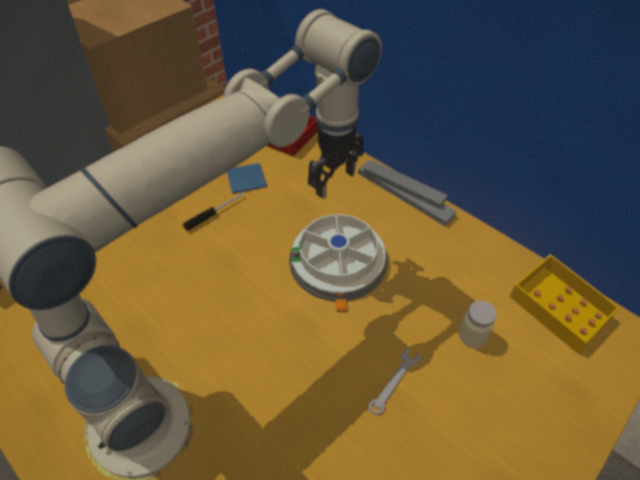

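The scene view shows the blue hub disc at about (303,249) and the green notch patches near (349,247). The side view shows the hub at (339,241), green at (295,254) and the orange marker at (342,305).

```bash
python3 - <<'E'
from h import *
box={'s1':{'blue':(285,235,322,262),'green':(335,230,362,262),'or':(270,205,300,225)},'d1':{'blue':(325,230,355,252),'green':(284,240,305,268),'or':(330,296,352,314)}}
rng={'blue':((100,120,40),(130,255,255)),'green':((45,70,30),(90,255,255)),'or':((3,170,120),(13,255,255))}
C={}
for f in box:
    p,d,z=load(f);hsv=cv2.cvtColor(p,cv2.COLOR_BGR2HSV)
    for n,(a,b,c,e) in box[f].items():
        m=cv2.inRange(hsv[b:e,a:c],*rng[n]);y,x=np.nonzero(m);
        if len(x)==0: print(f,n,'none');continue
        uv=[x.mean()+a,y.mean()+b];C[f,n]=uv
        zz={'blue':.075,'green':.032,'or':.011}[n]
        print(f,n,len(x),np.round(uv,1),np.round(at_z(z,[uv],zz)[0],4),'depth',np.round(at_depth(z,[uv],d)[0],4))
def tri(n):
    P=[];u=[]
    for f in box:
        p,d,z=load(f);_,_,R,t=ray(z,[[0,0]]);P.append(np.c_[R,t]);u.append(cv2.undistortPoints(np.array(C[f,n]).reshape(1,1,2),z['K'],np.array([float(z['k1']),0,0,0])).reshape(2,1))
    X=cv2.triangulatePoints(P[0],P[1],u[0],u[1]).ravel();return X[:3]/X[3]
print('tri blue',tri('blue'))
E
```

```text
s1 blue 198 [302.4 248.3] [ 0.5931 -0.0174  0.075 ] depth [ 0.5907 -0.0188  0.0712]
s1 green 63 [349.6 247.7] [0.5166 0.0557 0.032 ] depth [0.5018 0.05   0.0102]
s1 or none
d1 blue 113 [338.2 240.8] [ 0.5938 -0.0183  0.075 ] depth [ 0.5939 -0.0182  0.0748]
d1 green 60 [295.9 253.6] [0.5211 0.0542 0.032 ] depth [0.5328 0.0672 0.0099]
d1 or 4 [340.8 309.5] [ 0.4855 -0.1236  0.011 ] depth [ 0.487  -0.1223  0.0079]
tri blue [ 0.5934832  -0.01782624  0.07508091]
```

```bash
python3 - <<'E'
from h import *
shot('wrist','w1')
z=load('w1')[2];print(ray(z,[[320,240]])[:2])
p,d,z=load('d1');print(cv2.cvtColor(p,cv2.COLOR_BGR2HSV)[298:313:2,332:352:3].tolist())
E
```

```text
(array([0.59945867, 0.07669359, 0.37350296]), array([[-0.00309093, -0.30517665, -0.95233088]]))
[[[19, 50, 72], [14, 70, 76], [15, 104, 91], [14, 105, 92], [13, 126, 93], [24, 57, 63], [16, 56, 68]], [[18, 111, 83], [15, 157, 109], [15, 202, 160], [15, 208, 159], [15, 208, 158], [17, 125, 90], [18, 135, 96]], [[19, 177, 154], [18, 190, 149], [15, 219, 177], [15, 218, 177], [16, 231, 173], [19, 176, 132], [19, 175, 157]], [[20, 181, 168], [18, 187, 169], [15, 219, 178], [16, 226, 176], [16, 221, 174], [18, 174, 139], [20, 178, 169]], [[20, 181, 168], [18, 190, 169], [15, 219, 177], [16, 233, 173], [16, 223, 173], [18, 175, 137], [19, 177, 167]], [[20, 180, 170], [18, 187, 169], [14, 214, 163], [15, 216, 163], [15, 223, 152], [18, 176, 132], [20, 177, 167]], [[19, 176, 170], [19, 183, 163], [14, 197, 132], [14, 199, 132], [14, 199, 124], [19, 176, 122], [19, 178, 168]], [[20, 184, 168], [20, 182, 168], [18, 176, 142], [19, 175, 131], [19, 179, 131], [20, 174, 148], [19, 176, 170]]]
```

View pics/w1.png

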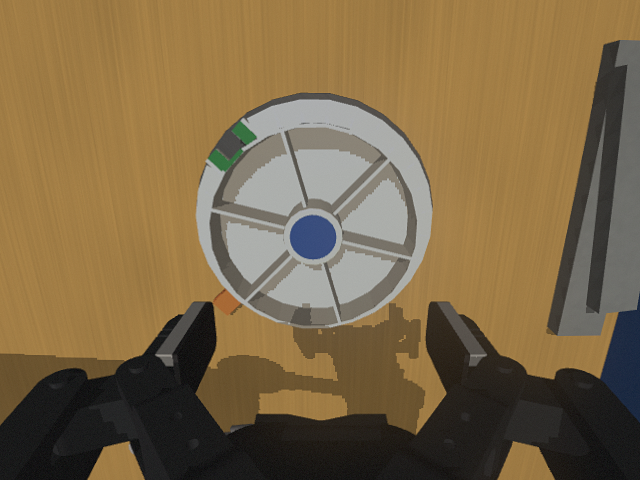

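The wrist view shows the hub at (313,237), the notch at about (232,146) between two green patches, and the orange marker at (228,302).

```bash
cat >> h.py <<'E'
def cent(p,lo,hi,b):
    hsv=cv2.cvtColor(p,cv2.COLOR_BGR2HSV);x0,y0,x1,y1=b;m=cv2.inRange(hsv[y0:y1,x0:x1],lo,hi)
    n,_,s,c=cv2.connectedComponentsWithStats(m);return [(c[k]+[x0,y0],s[k,4]) for k in range(1,n) if s[k,4]>15]
E
python3 - <<'E'
from h import *
p,d,z=load('w1');ax=None
for n,lo,hi,b,h in(('blue',(100,120,40),(130,255,255),(270,200,360,280),.075),('green',(45,70,30),(90,255,255),(190,100,280,190),.032),('or',(3,185,100),(16,255,255),(200,270,260,330),.012)):
    for c,s in cent(p,lo,hi,b):
        X=at_z(z,[c],h)[0]
        if ax is None: ax=X
        v=X-ax;print(n,s,c.round(1),X.round(4),'dep',at_depth(z,[c],d)[0].round(4),'r',np.hypot(*v[:2]).round(4),'ang',np.degrees(np.arctan2(v[1],v[0])).round(2))
E
```

```text
blue 1544 [312.6 236.9] [ 0.5922 -0.0162  0.075 ] dep [ 0.5922 -0.0154  0.0774] r 0.0 ang 0.0
green 288 [243.4 132.9] [0.529  0.0691 0.032 ] dep [0.5292 0.0691 0.033 ] r 0.1061 ang 126.53
green 337 [223.1 159.3] [0.5088 0.0456 0.032 ] dep [0.5092 0.0457 0.0336] r 0.1038 ang 143.49
```

```bash
python3 - <<'E'
from h import *
p,d,z=load('w1');ax=np.array([.5928,-.017])
print(cv2.cvtColor(p,cv2.COLOR_BGR2HSV)[302,205:250:3].tolist())
for hi in (13,15,17):
  for c,s in cent(p,(3,100,80),(hi,255,255),(205,280,250,325)):
    v=at_z(z,[c],.012)[0][:2]-ax;print(hi,s,c.round(1),np.hypot(*v),np.degrees(np.arctan2(v[1],v[0]))%360)
p,d,z=load('d1')
for c,s in cent(p,(3,190,120),(17,255,255),(325,292,356,316)):
    v=at_z(z,[c],.012)[0][:2]-ax;print('side',s,c.round(1),np.hypot(*v),np.degrees(np.arctan2(v[1],v[0]))%360)
E
```

```text
[[18, 52, 59], [15, 105, 39], [18, 131, 70], [13, 177, 167], [14, 173, 168], [14, 174, 167], [14, 173, 168], [13, 173, 168], [13, 174, 167], [14, 174, 166], [14, 172, 168], [14, 173, 168], [25, 9, 174], [60, 3, 175], [30, 6, 157]]
13 41 [219.4 295. ] 0.1355835932216712 219.19520122191227
13 46 [234.1 303.3] 0.13111668591207012 226.8905229467295
15 404 [225.8 302. ] 0.13645096536736576 223.64750449065025
17 436 [225.6 302.1] 0.13670877034160506 223.6229589642409
side 116 [340.8 305. ] 0.13973710717761417 225.10536141594145
```

Both angles are now measured: the notch is at 135° and the pin at about 224°, so the carousel needs roughly +89°. I'll put the closed fingers in the bin centred at 75°, 60 mm from the axis, and push the divider that stands at 105°.

Request:
{"name": "drive_tool", "arguments": {"targets": [{"ax": 0,"ay": 0,"az": 0,"x": 1,"y": 0.42,"z": 0,"jaw": -1},{"ax": 0,"ay": 0,"az": 0,"x": 1,"y": 0,"z": 0,"jaw": -1},{"ax": 0,"ay": 0,"az": 0.042,"x": 0.05,"y": 0,"z": 1,"jaw": -1},{"ax": 0,"ay": 0,"az": 0.042,"x": 0,"y": 0,"z": 1,"jaw": -1},{"ax": 0,"ay": 0,"az": 0,"x": 0,"y": 0,"z": 1,"jaw": -1},{"ax": 0,"ay": 0,"az": 0,"x": 0,"y": 0,"z": 1,"jaw": -1},{"ax": 0,"ay": 0,"az": 0,"x": 0,"y": 0,"z": 1,"jaw": -1},{"ax": 0,"ay": 0,"az": 0,"x": 0,"y": 0,"z": 0,"jaw": -1},{"ax": 0,"ay": 0,"az": 0,"x": 0,"y": 0,"z": 0,"jaw": -1},{"ax": 0,"ay": 0,"az": 0,"x": 0,"y": 0,"z": 0,"jaw": -1}]}}

```text
clock: 1.4
tcp_pos: [0.609, 0.0409, 0.1466]
orientation: [0.794, 0.608, 0.001, 0.001]
force: [-0.5, -0.8, 0.4]
grip_width: -0.004
gripper_force: 0.0
```

```bash
python3 - <<'E'
from h import *
s=r.sense();print(s['tcp_pos'],s['orientation'],s['grip_width'],s['force'])
shot('wrist','w2')
E
```

```text
[0.60898016 0.04092784 0.14664922] [7.93986976e-01 6.07933794e-01 8.84215630e-04 6.34194612e-04] -0.003548895912359626 [-0.49758797 -0.84521945  0.40530993]
```

View pics/w2.png

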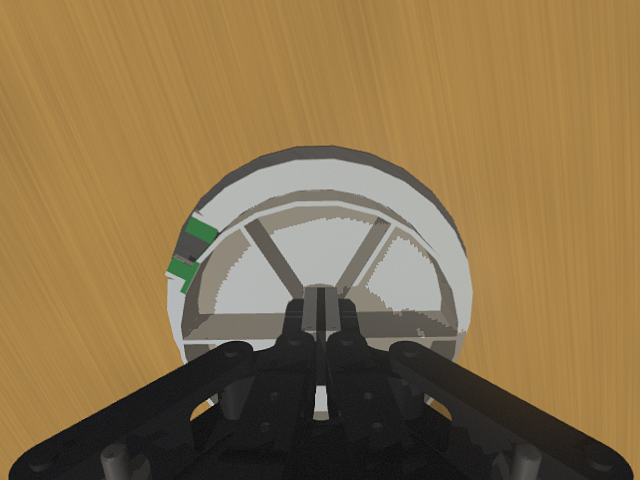

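The closed fingers at (320,300) sit centred between the two dividers of the target bin, and the notch is at (190,245). Next I lower into the bin.

Request:
{"name": "drive_tool", "arguments": {"targets": [{"ax": 0,"ay": 0,"az": 0,"x": 0,"y": 0,"z": 1,"jaw": -1},{"ax": 0,"ay": 0,"az": 0,"x": 0,"y": 0,"z": 1,"jaw": -1},{"ax": 0,"ay": 0,"az": 0,"x": 0,"y": 0,"z": 1,"jaw": -1},{"ax": 0,"ay": 0,"az": 0,"x": 0,"y": 0,"z": 0.8,"jaw": -1},{"ax": 0,"ay": 0,"az": 0,"x": 0,"y": 0,"z": 0.5,"jaw": -1},{"ax": 0,"ay": 0,"az": 0,"x": 0,"y": 0,"z": 0,"jaw": -1}]}}

```text
clock: 2.2
tcp_pos: [0.608, 0.041, 0.0582]
orientation: [0.794, 0.608, -0.001, -0.001]
force: [0.7, 0.1, 0.2]
grip_width: -0.001
gripper_force: 0.0
```

Request:
{"name": "drive_tool", "arguments": {"targets": [{"az": -0.0333,"x": -0.0164,"y": -0.3136,"z": 0,"ax": 0,"ay": 0,"jaw": -1},{"az": -0.0333,"x": -0.0164,"y": -0.3136,"z": 0,"ax": 0,"ay": 0,"jaw": -1},{"az": -0.0333,"x": -0.0164,"y": -0.3136,"z": 0,"ax": 0,"ay": 0,"jaw": -1},{"az": -0.0333,"x": -0.0164,"y": -0.3136,"z": 0,"ax": 0,"ay": 0,"jaw": -1},{"az": -0.0333,"x": -0.0164,"y": -0.3136,"z": 0,"ax": 0,"ay": 0,"jaw": -1},{"az": -0.0333,"x": -0.0164,"y": -0.3136,"z": 0,"ax": 0,"ay": 0,"jaw": -1},{"az": -0.0333,"x": -0.0164,"y": -0.3136,"z": 0,"ax": 0,"ay": 0,"jaw": -1},{"az": -0.0333,"x": -0.0164,"y": -0.3136,"z": 0,"ax": 0,"ay": 0,"jaw": -1},{"az": -0.0333,"x": -0.0164,"y": -0.3136,"z": 0,"ax": 0,"ay": 0,"jaw": -1},{"az": -0.0333,"x": -0.0164,"y": -0.3136,"z": 0,"ax": 0,"ay": 0,"jaw": -1},{"az": -0.0333,"x": -0.0164,"y": -0.3136,"z": 0,"ax": 0,"ay": 0,"jaw": -1},{"az": -0.0333,"x": -0.0164,"y": -0.3136,"z": 0,"ax": 0,"ay": 0,"jaw": -1},{"az": -0.0333,"x": -0.0164,"y": -0.3136,"z": 0,"ax": 0,"ay": 0,"jaw": -1},{"az": 0,"x": 0,"y": 0,"z": 0,"ax": 0,"ay": 0,"jaw": -1},{"az": 0,"x": 0,"y": 0,"z": 0,"ax": 0,"ay": 0,"jaw": -1}]}}

```text
clock: 4.08
tcp_pos: [0.5398, 0.0105, 0.06]
orientation: [0.236, 0.972, 0.0, 0.001]
force: [1.0, -0.6, 0.5]
grip_width: -0.001
gripper_force: 0.0
```

```bash
python3 - <<'E'
from h import *
s=r.sense();v=s['tcp_pos'][:2]-[.5928,-.017];print(np.hypot(*v),np.degrees(np.arctan2(v[1],v[0])))
shot('wrist','w3');shot('side','d3')
for f in('w3','d3'):
  p,d,z=load(f)
  for n,lo,hi,h in(('green',(45,70,30),(90,255,255),.032),('or',(3,150,80),(16,255,255),.012)):
    for c,s in cent(p,lo,hi,(0,0,640,480)):
      X=at_z(z,[c],h)[0];v=X[:2]-[.5928,-.017];R=np.hypot(*v)
      if .08<R<.16: print(f,n,s,c.round(1),R.round(4),(np.degrees(np.arctan2(v[1],v[0]))%360).round(2))
E
```

```text
0.05967883455908998 152.5603642294704
w3 green 2596 [156.5 277.2] 0.1024 201.32
w3 or 2199 [ 86.3 297.8] 0.1354 222.57
d3 green 109 [320.  278.1] 0.0885 194.34
d3 green 40 [327.2 286.7] 0.1052 208.87
d3 or 126 [341.  304.7] 0.1388 225.3
```

View pics/w3.png

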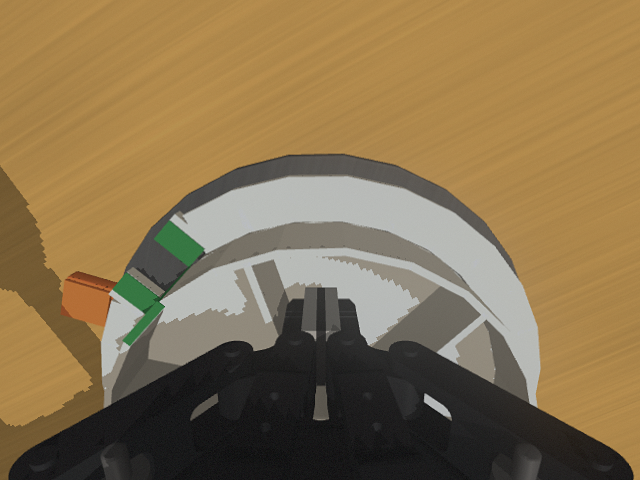

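The notch is now at about (155,265) between patches at (180,243) and (138,290), and the orange marker is at (86,298), still clear of it.

```bash
python3 - <<'E'
from h import *
p,d,z=load('w3')
def A(uv,h):
    X=at_z(z,uv,h);v=X[:,:2]-[.5928,-.017];return np.c_[np.hypot(*v.T),np.degrees(np.arctan2(v[:,1],v[:,0]))%360].round(4)
# notch edge corners: patch1 lower edge, patch2 upper edge; blue-sky: patch quads by contour
hsv=cv2.cvtColor(p,cv2.COLOR_BGR2HSV);m=cv2.inRange(hsv,(45,70,30),(90,255,255));m[:230-30]=0;m[:,230:]=0
q=cv2.erode(m,np.ones((5,5)));n,_,s,c=cv2.connectedComponentsWithStats(q)
print([(c[k].round(1).tolist(),s[k].tolist(),A([c[k]],.032)[0]) for k in range(1,n)])
print(A([(159,239),(188,266),(118,281),(147,307),(165,300)],.032))
print('marker top corners',A([(69,272),(107,283),(117,292),(62,290),(111,296),(64,315),(104,326)],.012))
cv2.imwrite('pics/c3.png',cv2.resize(p[220:360,50:220],None,fx=4,fy=4,interpolation=cv2.INTER_NEAREST))
E
```

```text
[([178.6, 243.5], [158, 224, 43, 39, 746], array([1.061000e-01, 1.900203e+02])), ([138.7, 300.3], [117, 276, 43, 66, 846], array([1.034000e-01, 2.102055e+02]))]
[[1.133000e-01 1.928723e+02]
 [9.550000e-02 1.925541e+02]
 [1.160000e-01 2.082149e+02]
 [9.850000e-02 2.108712e+02]
 [9.290000e-02 2.058420e+02]]
marker top corners [[1.471000e-01 2.178798e+02]
 [1.268000e-01 2.167722e+02]
 [1.204000e-01 2.180949e+02]
 [1.488000e-01 2.225761e+02]
 [1.228000e-01 2.198394e+02]
 [1.464000e-01 2.285016e+02]
 [1.240000e-01 2.291047e+02]]
```

View pics/c3.png

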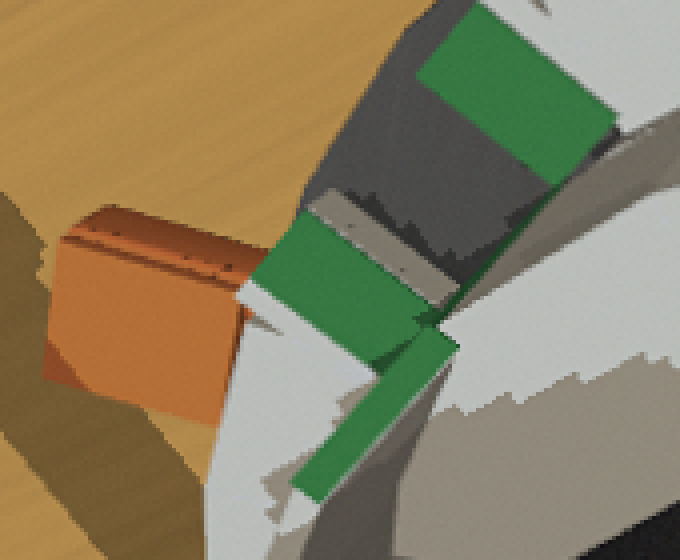

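The crop shows the marker's bright top face with outer corners at (65.5,280.5) and (61.3,314.5). The notch's two edges run (154,239)-(187.5,266) and (126.5,273)-(160,297.5).

```bash
python3 - <<'E'
from h import *
p,d,z=load('w3');o=np.array([.5928,-.017])
e1=at_z(z,[(154.3,238.8),(187.5,265.8)],.032)[:,:2]-o;e2=at_z(z,[(126.5,273),(160,297.5)],.032)[:,:2]-o
m=(e1+e2)/2;mk=at_z(z,[(65.5,280.5),(61.3,314.5)],.012)[:,:2]-o
ang=lambda v:np.degrees(np.arctan2(v[...,1],v[...,0]))%360
print('width',np.linalg.norm(e1-e2,axis=1),'notch',ang(m),np.hypot(*m.T),'dir',ang(m[0]-m[1]))
print('mark w',np.linalg.norm(mk[0]-mk[1]),'pin',ang(mk.mean(0)),np.hypot(*mk.mean(0)), 'perp',ang((mk[1]-mk[0]))-90)
E
```

```text
width [0.02297831 0.0223131 ] notch [199.40713737 199.30816366] [0.11406273 0.09498881] dir 199.90001408958673
mark w 0.02171985336792087 pin 224.31806629622554 0.14747378597935604 perp 224.1635507270654
```

The measurements agree: the notch is at 199.5° and the pin at 224.3°. I push on by about 24.6°, slowing at the end.

Request:
{"name": "drive_tool", "arguments": {"targets": [{"az": -0.0333,"x": -0.0164,"y": -0.3136,"z": 0,"ax": 0,"ay": 0,"jaw": -1},{"az": -0.0333,"x": -0.0164,"y": -0.3136,"z": 0,"ax": 0,"ay": 0,"jaw": -1},{"az": -0.0333,"x": -0.0164,"y": -0.3136,"z": 0,"ax": 0,"ay": 0,"jaw": -1},{"az": -0.0167,"x": -0.004,"y": -0.157,"z": 0,"ax": 0,"ay": 0,"jaw": -1},{"az": -0.0111,"x": -0.002,"y": -0.105,"z": 0,"ax": 0,"ay": 0,"jaw": -1},{"az": -0.0089,"x": -0.001,"y": -0.084,"z": 0,"ax": 0,"ay": 0,"jaw": -1},{"az": 0,"x": 0,"y": 0,"z": 0,"ax": 0,"ay": 0,"jaw": -1},{"az": 0,"x": 0,"y": 0,"z": 0,"ax": 0,"ay": 0,"jaw": -1}]}}

```text
clock: 5.18
tcp_pos: [0.5328, -0.0142, 0.0592]
orientation: [0.023, 1.0, -0.0, -0.0]
force: [0.6, 1.7, 1.1]
grip_width: -0.0
gripper_force: 0.2
```

```bash
python3 - <<'E'
from h import *
s=r.sense();v=s['tcp_pos'][:2]-[.5928,-.017];print(np.hypot(*v),np.degrees(np.arctan2(v[1],v[0])),s['joint_positions'])
p=shot('wrist','w4')[0];m=cv2.inRange(cv2.cvtColor(p,cv2.COLOR_BGR2HSV),(45,70,30),(90,255,255));x,y,w,h=cv2.boundingRect(m);print(x,y,w,h)
x0=max(0,x-60);y0=max(0,y-30);c=p[y0:y0+145,x0:x0+195];print(x0,y0)
cv2.imwrite('pics/c4.png',cv2.resize(c,None,fx=4,fy=4,interpolation=cv2.INTER_NEAREST))
E
```

```text
0.06008464074432516 177.3380425295233 [-9.04463718e-02 -4.42752709e-02  1.69921257e+00 -8.91849217e-05
  1.48666463e+00 -1.61513655e+00]
114 219 93 126
54 189
```

View pics/c4.png

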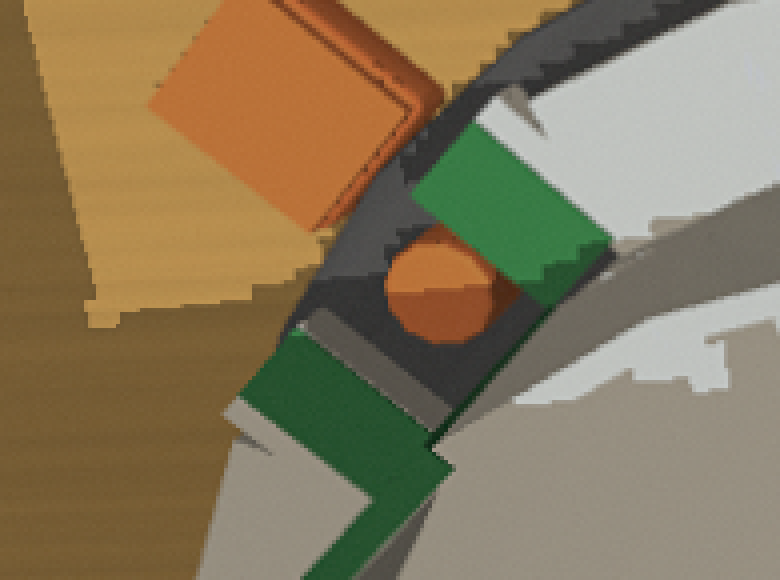

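The pin top is now visible inside the notch at crop (441,287), full-frame (164,261). I compute the offset.

```bash
python3 - <<'E'
from h import *
z=load('w4')[2];o=np.array([.5928,-.017]);f=lambda L:np.array(L)/4+[54,189]
ang=lambda v:np.degrees(np.arctan2(v[...,1],v[...,0]))%360
e1=at_z(z,f([(412,193),(545,305)]),.032)[:,:2]-o;e2=at_z(z,f([(300,328),(432,428)]),.032)[:,:2]-o;m=(e1+e2)/2
p=at_z(z,f([(441,287)]),.023)[:,:2]-o
print(ang(m),np.hypot(*m.T),np.linalg.norm(e1-e2,axis=1),ang(p),np.hypot(*p.T))
E
```

```text
[222.98060952 222.86496951] [0.11363045 0.09450901] [0.02267223 0.02200829] [223.47452348] [0.10513114]
```

The notch is 0.5° short, about 1 mm, against 4 mm of slack. I give it a tiny nudge, back off, rise, and move over the cap.

Request:
{"name": "drive_tool", "arguments": {"targets": [{"az": -0.0028,"x": 0,"y": -0.026,"z": 0,"ax": 0,"ay": 0,"jaw": -1},{"az": 0,"x": 0,"y": 0,"z": 0,"ax": 0,"ay": 0,"jaw": -1},{"az": 0,"x": 0,"y": 0.2,"z": 0,"ax": 0,"ay": 0,"jaw": -1},{"az": 0,"x": 0,"y": 0,"z": -1,"ax": 0,"ay": 0,"jaw": -1},{"az": 0,"x": 0,"y": 0,"z": -1,"ax": 0,"ay": 0,"jaw": -1},{"az": 0,"x": 0,"y": 0,"z": -1,"ax": 0,"ay": 0,"jaw": -1},{"az": 0,"x": -1,"y": -0.2,"z": 0,"ax": 0,"ay": 0,"jaw": -1},{"az": 0,"x": -1,"y": 0,"z": 0,"ax": 0,"ay": 0,"jaw": -1},{"az": 0,"x": -1,"y": 0,"z": 0,"ax": 0,"ay": 0,"jaw": -1},{"az": 0,"x": 0,"y": 0,"z": 0,"ax": 0,"ay": 0,"jaw": -1},{"az": 0,"x": 0,"y": 0,"z": 0,"ax": 0,"ay": 0,"jaw": -1}]}}

```text
clock: 6.6
tcp_pos: [0.5924, -0.017, 0.1199]
orientation: [0.018, 1.0, -0.0, 0.0]
force: [-0.1, 0.0, -0.9]
grip_width: 0.002
gripper_force: 0.0
```

```bash
python3 - <<'E'
from h import *
p=shot('wrist','w5')[0];print(r.sense()['tcp_pos'])
m=cv2.inRange(cv2.cvtColor(p,cv2.COLOR_BGR2HSV),(45,70,30),(90,255,255));x,y,w,h=cv2.boundingRect(m);print(x,y,w,h)
x0=max(0,x-60);y0=max(0,y-30);c=p[y0:y0+145,x0:x0+195];print(x0,y0)
cv2.imwrite('pics/c5.png',cv2.resize(c,None,fx=4,fy=4,interpolation=cv2.INTER_NEAREST))
E
```

```text
[ 0.59227283 -0.01696964  0.11982789]
153 88 74 81
93 58
```

View pics/c5.png

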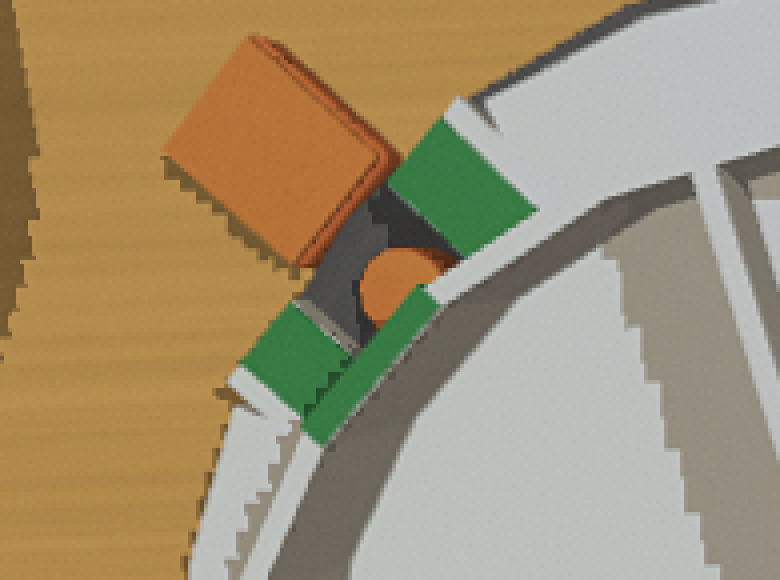

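The pin stays centred in the notch after the fingers are clear. I press down gently, watching the force.

Request:
{"name": "drive_tool", "arguments": {"targets": [{"az": 0,"x": 0,"y": 0,"z": 0.8,"ax": 0,"ay": 0,"jaw": -1},{"az": 0,"x": 0,"y": 0,"z": 0.6,"ax": 0,"ay": 0,"jaw": -1},{"az": 0,"x": 0,"y": 0,"z": 0.2,"ax": 0,"ay": 0,"jaw": -1},{"az": 0,"x": 0,"y": 0,"z": 0.2,"ax": 0,"ay": 0,"jaw": -1},{"az": 0,"x": 0,"y": 0,"z": 0.15,"ax": 0,"ay": 0,"jaw": -1},{"az": 0,"x": 0,"y": 0,"z": 0,"ax": 0,"ay": 0,"jaw": -1}]}}

```text
clock: 7.4
tcp_pos: [0.5924, -0.0169, 0.0803]
orientation: [0.018, 1.0, 0.0, -0.0]
force: [-1.5, 0.8, 2.4]
grip_width: -0.003
gripper_force: 1.0
```

Request:
{"name": "drive_tool", "arguments": {"targets": [{"az": 0,"x": 0,"y": 0,"z": 0.12,"ax": 0,"ay": 0,"jaw": -1},{"az": 0,"x": 0,"y": 0,"z": 0.1,"ax": 0,"ay": 0,"jaw": -1},{"az": 0,"x": 0,"y": 0,"z": 0.05,"ax": 0,"ay": 0,"jaw": -1},{"az": 0,"x": 0,"y": 0,"z": 0,"ax": 0,"ay": 0,"jaw": -1}]}}

```text
clock: 7.9
tcp_pos: [0.5926, -0.0169, 0.0752]
orientation: [0.018, 1.0, -0.0, -0.0]
force: [-2.6, -0.2, 5.2]
grip_width: 0.001
gripper_force: 2.3
```

Request:
{"name": "drive_tool", "arguments": {"targets": [{"az": 0,"x": 0,"y": 0,"z": 0.05,"ax": 0,"ay": 0,"jaw": -1},{"az": 0,"x": 0,"y": 0,"z": 0,"ax": 0,"ay": 0,"jaw": -1}]}}

```text
clock: 8.15
tcp_pos: [0.5926, -0.0169, 0.075]
orientation: [0.018, 1.0, 0.0, 0.0]
force: [-5.1, 0.7, 8.8]
grip_width: -0.001
gripper_force: 4.3
```

Request:
{"name": "drive_tool", "arguments": {"targets": [{"az": 0,"x": 0,"y": 0,"z": 0.06,"ax": 0,"ay": 0,"jaw": -1},{"az": 0,"x": 0,"y": 0,"z": 0.06,"ax": 0,"ay": 0,"jaw": -1},{"az": 0,"x": 0,"y": 0,"z": 0,"ax": 0,"ay": 0,"jaw": -1}]}}

```text
clock: 8.52
tcp_pos: [0.5927, -0.017, 0.075]
orientation: [0.018, 1.0, -0.0, 0.001]
force: [-11.1, 1.4, 19.3]
grip_width: -0.001
gripper_force: 9.2
```

The force rises to 19 N with no further travel, at TCP height 0.075, which is exactly the home height. Now I lift clear and check.

Request:
{"name": "drive_tool", "arguments": {"targets": [{"az": 0,"x": 0,"y": 0,"z": -0.3,"ax": 0,"ay": 0,"jaw": -1},{"az": 0,"x": 0,"y": 0,"z": -1,"ax": 0,"ay": 0,"jaw": -1},{"az": 0,"x": 0,"y": 0,"z": -1,"ax": 0,"ay": 0,"jaw": -1},{"az": 0,"x": 0,"y": 0,"z": -1,"ax": 0,"ay": 0,"jaw": -1},{"az": 0,"x": 0,"y": 0,"z": -1,"ax": 0,"ay": 0,"jaw": -1},{"az": 0,"x": 1,"y": 0,"z": -1,"ax": 0,"ay": 0,"jaw": -1},{"az": 0,"x": 1,"y": 0,"z": -1,"ax": 0,"ay": 0,"jaw": -1},{"az": 0,"x": 1,"y": 0,"z": -1,"ax": 0,"ay": 0,"jaw": -1},{"az": 0,"x": 0,"y": 0,"z": 0,"ax": 0,"ay": 0,"jaw": -1},{"az": 0,"x": 0,"y": 0,"z": 0,"ax": 0,"ay": 0,"jaw": -1}]}}

```text
clock: 9.78
tcp_pos: [0.533, -0.0148, 0.2172]
orientation: [0.018, 1.0, -0.0, 0.0]
force: [0.0, -0.1, 0.1]
grip_width: -0.0
gripper_force: 0.0
```

```bash
python3 - <<'E'
from h import *
for n,f in(('wrist','w6'),('scene','s6'),('side','d6')):
  p,d,i=shot(n,f)
  for c,s in cent(p,(100,120,40),(130,255,255),(0,0,640,480)):
    X=at_z(i,[c],.061)[0]
    if np.hypot(X[0]-.593,X[1]+.017)<.03: print(n,s,c.round(1),X.round(4),at_depth(i,[c],d)[0].round(4))
cv2.imwrite('pics/w6.png',load('w6')[0])
E
```

```text
wrist 768 [320.7 281. ] [ 0.5851 -0.0158  0.061 ] [ 0.5848 -0.0158  0.0617]
scene 195 [302.6 252.2] [ 0.593  -0.0174  0.061 ] [ 0.5924 -0.0178  0.0599]
side 111 [338.1 244.5] [ 0.5936 -0.0182  0.061 ] [ 0.5939 -0.0179  0.0605]
```

View pics/w6.png

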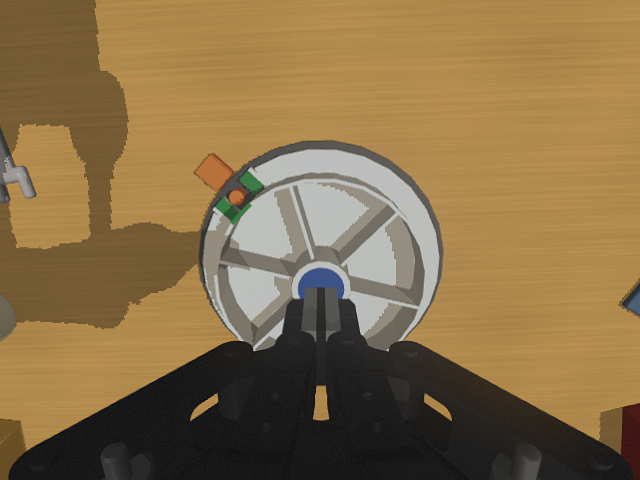

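The pin stands through the notch at (236,197), and the cap measures 0.060–0.062 m, which is home. The arm is clear.

```bash
python3 -c "
from cell import r
print(r.sign_off())"
```

```text
the job is handed in; nothing more can be done
None
```

The carousel is locked: I turned it until the notch stood over the orange pin, pressed it fully home (cap measured at about 61 mm), moved the arm clear, and handed the job in at about 10 s of the 48 s allowed.

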